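# Load the grinding balls into the walled tray

### The job

Pick up the steel dipper that holds the two grinding balls, bring it over the square loading tray, clear of the raised walls, and tip it steeply so that both balls end in the sunken well in the middle. Do not knock the dipper against the tray. Then stand the emptied dipper upright on the table again, beside the tray.

Things in the scene. Friction and masses are not known exactly. Their poses are not given: they have to be found in the camera images.
- dipper: The filled one of two like steel dippers: conical cup, foot 42, rim 94 mm wide, 30 mm high, wall 2.5 mm, 90 g. Origin: centre of the cup's underside, z up the cup's axis. Handle along -x: bar 12 mm wide (y), 10 high, centred at z 25, x -42 to -119; free to grip at x -70 to -100; leg at x -112. The wall flares 41 degrees: balls roll out sideways past 50 degrees of tilt, surely by 65.
- ball_1_center (a point): Centre of one steel grinding ball, 16 mm in diameter, 17 g, loose in the filled dipper.
- ball_2_center (a point): Centre of the other steel grinding ball, the same.
- loading_tray: Square aluminium tray, fixed, 120 x 120 mm outside, 55 mm high. Origin: centre of its underside, z up, x and y along its sides. Walls 5 mm thick up to z 55. Inside, the floor slopes down from z 42 at the walls to z 22 at the edge of a central well, 44 x 44 mm, flat floor at z 4. Balls landing inside the walls roll into the well.

How it is judged:
By the outcome, as a careful person would: the job done as asked, in the order asked, and still so for the second after the job is handed in, with the robot touching nothing.
It also fails if it takes over 61 s, if anything falls off the work surface, if the arm or the gripper's body presses on something with over 40 N, if the wrist force passes 120 N, or if a joint passes its speed limit or range.

### The arm

A 6-joint arm with a two-finger parallel gripper is mounted at the origin on a cart in front of the work surface, level with it; the furniture and walls round the work are solid. World frame = base frame: x ahead of the robot, y to its left, z up, the work surface at z = 0. Lengths are in m, angles in rad, forces in N, time in s.
With the tool pointing down it reaches from about 0.25 to 0.775 m from the base axis. Payload 4 kg.
Tool frame: the origin (TCP) lies midway between the tips of the shut fingers; the grasp point (between the pads) lies 19 mm behind it (robot.grasp_offset is the distance from the TCP to the grasp point, in m); z points along the fingers, y is the direction in which the jaws open and shut (so a half turn about z gives the same grasp; the last joint's range is limited). The gripper opens to 94 mm and grips with 3 to 60 N. Pads are 16 mm wide; open, the fingers measure 119 mm over their backs; the gripper's body (75 mm by 177 mm) begins 78 mm behind the grasp point.
Start: joints at [1.054, 0.087, 1.371, -0, 1.684, -0.103], TCP at [0.221, 0.504, 0.206] pointing down, gripper open.
Joint ranges: [-3.1, 3.1], [-0.76, 2.03], [0.27, 2.55], [-1.08, 4.22], [0.17, 2.65], [-2.57, 2.57]. Speed limits (rad/s): [2.79, 2.79, 3.14, 3.14, 3.14, 3.14].

### API

Orientations are given as [roll, pitch, yaw] about the fixed x, y, z axes, in that order (R = Rz(yaw) Ry(pitch) Rx(roll)).
In Python, from bench import status, viewer, order, robot gives the robot as it stands. The module is installed in compiled form; this text tells all that it offers.
- The arm moves only by the tool move_arm, never from a script. Its argument "targets" is a list of rows, each a list of 3 entries, a list of its own where there are three numbers: the shift along the tool's x, y, z in mm, then the turn, a rotation vector about the tool's x, y, z in degrees, then the opening, from -1 (shut) to 1 (fully open). A call has 1 to 20 rows; each row is the pose to reach, as a shift and turn from the pose commanded when the call began, along the tool's axes at that moment; what a row does not reach only later rows make up. A row lasts 1/8 s, in which the tool goes at most 62.5 mm and 10.7 degrees, less where a joint would pass 70% of its speed; a pose out of reach is approached as far as the arm can. A call with a gripper value outside its range is refused whole. The fingers move at their own pace and stop on an object; the grip force is fixed at half the most. Time passes only in rows, so rows that repeat a pose let the fingers close. It gives the time, the measured TCP pose, the force and the opening at its end, in the units of the state.
- status.get_obs(): the state, without advancing time (a new reading comes with each control period).
- viewer.snapshot(name): name is "scene" or "top" or "wrist"; returns the picture (400x640x3 uint8, red, green, blue); there is no depth.
- viewer.camera_model(name): a dict with "K" (3x3 intrinsics, pixels), "xyz" and "attitude" of the camera in the world; the wrist camera has in their place "T_tool_cam" (4x4, takes a point from camera to tool coordinates, whose origin is the TCP and whose axes are the flange's). Camera axes: x right, y up, looking along -z (the intrinsics and any distortion apply to the point x, -y, -z); pixel columns grow to the right and rows downward; lengths in m; the calibration is good to about 2 mm. A picture is of the moment at which its call begins: read the wrist's pose just before it. camera_model takes no time and is no camera call.
- order.close_job(): hands the job in, once; it reports no verdict.
The state is a dict: "time": time; "joint_positions": joint angles; "qvel": joint speeds; "joint_torque": joint torques, N m; "tool_pos": TCP position; "ee_rot": TCP orientation; "wrist_force": force on the tool from outside, world axes, zero at the start; "wrist_torque": the same for the moment, N m; "width": finger opening in m.
Only numpy, scipy, OpenCV 4.12 (cv2) and the standard library are available. Lean on these libraries where they do the work, as an engineer would, in place of code of your own. Each camera call takes 0.05 s, during which the arm holds its last target. There are 200 camera calls.

## Working session

There is one attempt and no reset: what is moved stays moved. The work goes in short steps, Python scripts to look and compute and a tool call to move; the robot and the scene stay as the last step left them, time stands still between calls to the robot, and variables do not carry over. Pictures are saved under pics/ and viewed, about 8 in all and at most 12, crops included, and the job is handed in when it is done.

Besides the shell and the picture viewer there is one more tool, called after "Emit:" in YAML: its name, and indented under it one key for each argument. move_arm: Moves the arm, as the interface text tells. Its arguments: {"type":"object","properties":{"targets":{"type":"array"}},"required":["targets"]}

```bash
mkdir -p pics
python3 - <<'E'
from bench import status, viewer, order, robot
import cv2,numpy as np
print(status.get_obs())
for n in("scene","top","wrist"):
    c=viewer.camera_model(n); print(n,c)
    im=viewer.snapshot(n); cv2.imwrite(f"pics/{n}0.png",im[:,:,::-1])
E
```

```text
{'time': 0.0, 'joint_positions': array([ 1.05390202e+00,  8.79352520e-02,  1.37224056e+00, -2.82094872e-05,
        1.68358941e+00, -1.03121145e-01]), 'qvel': array([-1.69147035e-04,  2.09938810e-05,  2.66368773e-04,  5.41308911e-04,
        4.53657515e-04, -5.54021354e-04]), 'joint_torque': array([-1.22905461e-03, -3.40188360e+01, -3.02423465e+01,  7.17048487e-02,
        3.30384099e-02, -1.55860071e-04]), 'tool_pos': array([0.22088955, 0.50309808, 0.20432192]), 'ee_rot': array([-3.13942874e+00, -1.95752945e-04,  2.72781614e+00]), 'wrist_force': array([ 0.58342567, -0.672696  , -0.58014724]), 'wrist_torque': array([0.01808211, 0.01263581, 0.02165784]), 'width': 0.09365777565458241}
scene {'K': array([[447.84803039,   0.        , 324.56317905],
       [  0.        , 447.84803039, 200.65614662],
       [  0.        ,   0.        ,   1.        ]]), 'xyz': array([-0.17188245, -0.32923199,  0.9256718 ]), 'attitude': array([ 0.72489718,  0.01633631, -1.12338645])}
top {'K': array([[446.34380091,   0.        , 313.9970489 ],
       [  0.        , 446.34380091, 200.01559008],
       [  0.        ,   0.        ,   1.        ]]), 'xyz': array([0.36104521, 0.02721925, 1.11285652]), 'attitude': array([ 1.27672909e-01,  1.08330709e-03, -1.59449175e+00])}
wrist {'K': array([[292.41764882,   0.        , 319.14271368],
       [  0.        , 292.41764882, 203.4760279 ],
       [  0.        ,   0.        ,   1.        ]]), 'T_tool_cam': array([[-8.97440490e-04,  9.69041198e-01,  2.46897452e-01,
         7.10089971e-02],
       [ 9.99999328e-01,  1.05098921e-03, -4.90130432e-04,
        -4.15789499e-04],
       [-7.34443138e-04,  2.46896846e-01, -9.69041489e-01,
        -1.78995385e-01],
       [ 0.00000000e+00,  0.00000000e+00,  0.00000000e+00,
         1.00000000e+00]])}
```

View pics/top0.png

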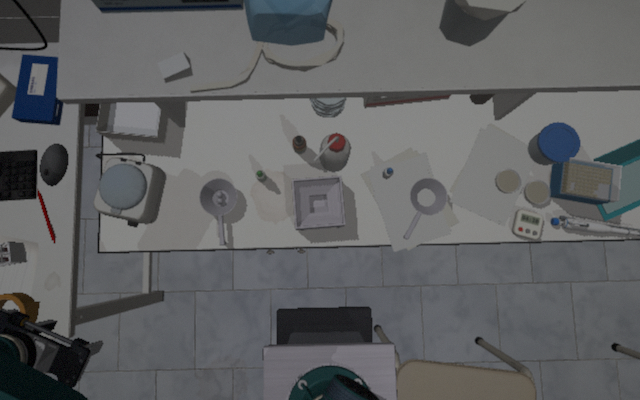

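View pics/scene0.png

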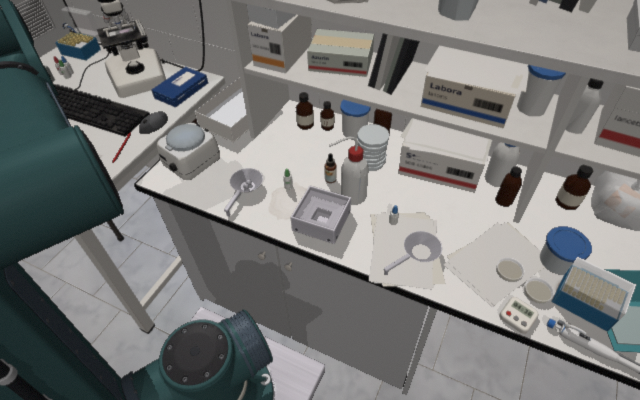

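The left dipper (top view, about 217,197) seems to hold balls, and the right one (428,197) looks empty. The tray is at (319,203). I'll zoom in on them.

Run:
```python
import cv2,numpy as np
t=cv2.imread("pics/top0.png");s=cv2.imread("pics/scene0.png")
def c(im,x,y,w=66,h=48): return cv2.resize(im[y:y+h*2,x:x+w*2],(396,288),interpolation=cv2.INTER_CUBIC)
cv2.imwrite("pics/m0.png",np.vstack([np.hstack([c(t,160,160),c(t,255,160)]),np.hstack([c(s,180,145),c(t,365,160)])]))
```

```text
(no output)
```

View pics/m0.png

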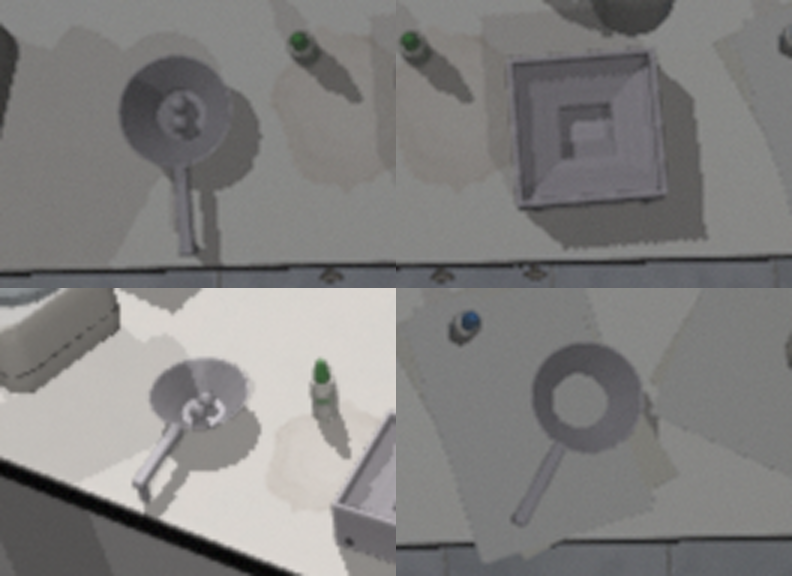

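View pics/wrist0.png

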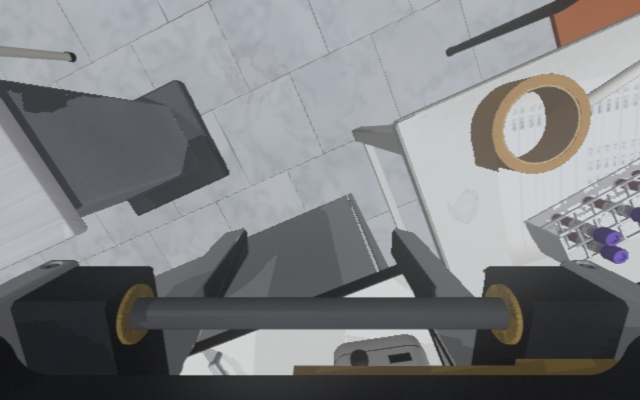

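The left dipper holds both balls and the right one is empty. In top-view pixels, the rim centre is about (218.3,197), the handle tip about (222.5,244), and the tray's top corners about (292,180), (341,177), (345,225) and (296,230). Next I'll cast rays from both views.

```bash
cat > h.py <<'E'
import numpy as np, cv2
from scipy.spatial.transform import Rotation as R
from bench import status, viewer
def cam(n,o=None):
    c=viewer.camera_model(n)
    if n=="wrist":
        o=o or status.get_obs(); T=np.eye(4); T[:3,:3]=R.from_euler('xyz',o['ee_rot']).as_matrix(); T[:3,3]=o['tool_pos']
        T=T@c['T_tool_cam']; return c['K'],T[:3,3],T[:3,:3]
    return c['K'],c['xyz'],R.from_euler('xyz',c['attitude']).as_matrix()
def ray(cm,px,z):
    K,p,M=cm; d=M@np.array([(px[0]-K[0,2])/K[0,0],-(px[1]-K[1,2])/K[1,1],-1.])
    return p+d*(z-p[2])/d[2]
def proj(cm,X):
    K,p,M=cm; v=M.T@(np.array(X)-p); return np.array([K[0,0]*v[0]/-v[2]+K[0,2],K[1,1]*-v[1]/-v[2]+K[1,2]])
E
python3 - <<'E'
from h import *
np.set_printoptions(precision=4,suppress=True)
t=cam("top");s=cam("scene")
rim=np.array([ray(t,(x/3+160,y/3+160),.03) for x,y in [(119,111),(230,111),(175,56),(175,166)]])
print("rim",rim,np.linalg.norm(rim[0]-rim[1]),np.linalg.norm(rim[2]-rim[3]),rim.mean(0))
rs=np.array([ray(s,(x/3+180,(y-288)/3+145),.03) for x,y in [(150,396),(248,392),(200,358),(197,430)]])
print("rim scene",rs,np.linalg.norm(rs[0]-rs[1]),np.linalg.norm(rs[2]-rs[3]),rs.mean(0))
h=ray(t,(187.5/3+160,251/3+160),.03);h0=ray(t,(180.5/3+160,168/3+160),.03);print("h",h,h0,np.linalg.norm((h-rim.mean(0))))
print("h scene",ray(s,(137/3+180,(486-288)/3+145),.03))
c=np.array([ray(t,p,.055) for p in [(292.3,180),(341.3,176.7),(345,225.3),(296,229.7)]])
print("tray",c,c.mean(0),[np.linalg.norm(c[i]-c[i-1]) for i in range(4)])
d=c[0]-c[1]+c[3]-c[2];print("yaw",np.degrees(np.arctan2(d[1],d[0])))
print("green top",ray(t,(300/3+160,45/3+160),.06),"bench edge",ray(t,(160,250.5),0),ray(t,(350,247),0))
print("bottle",ray(t,(337,143),.15))
print("empty dipper c,h",ray(t,((587-396)/3+365,(397-288)/3+160),.03),ray(t,((520-396)/3+365,(520-288)/3+160),.03))
E
```

```text
rim [[0.5142 0.3048 0.03  ]
 [0.512  0.2142 0.03  ]
 [0.5586 0.2593 0.03  ]
 [0.468  0.2589 0.03  ]] 0.0906219898530945 0.09063638067689361 [0.5132 0.2593 0.03  ]
rim scene [[0.4924 0.2988 0.03  ]
 [0.5352 0.2183 0.03  ]
 [0.555  0.2835 0.03  ]
 [0.4742 0.2357 0.03  ]] 0.09115524509860984 0.09390044521294642 [0.5142 0.2591 0.03  ]
h [0.399  0.2486 0.03  ] [0.4663 0.2545 0.03  ] 0.11468399263720609
h scene [0.3952 0.2477 0.03  ]
tray [[ 0.5466  0.0761  0.055 ]
 [ 0.5518 -0.0419  0.055 ]
 [ 0.4346 -0.0469  0.055 ]
 [ 0.427   0.0695  0.055 ]] [0.49   0.0142 0.055 ] [np.float64(0.11979121230097012), np.float64(0.11809760520413902), np.float64(0.11727875748196792), np.float64(0.11664981374390576)]
yaw 93.1512221374889
green top [0.5597 0.1531 0.06  ] bench edge [0.3869 0.4096 0.    ] [ 0.3843 -0.0614  0.    ]
bottle [ 0.6105 -0.0285  0.15  ]
empty dipper c,h [ 0.5024 -0.2557  0.03  ] [ 0.4037 -0.1961  0.03  ]
```

```bash
cat >> h.py <<'E'
def delta(p,yaw,tilt=0,axis=(1,0,0),ref=None):
    """shift(mm)/rotvec(deg) in tool axes from current pose (or ref=(pos,rpy)) to target TCP p, down, tool-x yaw deg, extra tilt (deg) about world axis"""
    o=status.get_obs(); p0,r0=ref or (o['tool_pos'],o['ee_rot'])
    A=R.from_euler('xyz',r0); B=R.from_rotvec(np.radians(tilt)*np.array(axis))*R.from_euler('xyz',[np.pi,0,np.radians(yaw)])
    print(np.round(A.inv().apply(np.array(p)-p0)*1e3,1),np.round(np.degrees((A.inv()*B).as_rotvec()),1))
    return B
E
python3 - <<'E'
from h import *
ref=([.221,.504,.206],[-np.pi,0,2.7278])
delta([.436,.2517,.12],185.4,ref=ref)
E
```

```text
[-298.3 -144.6   86. ] [ -0.   -0.  -29.1]
```

Emit:
move_arm:
  targets:
    - [[-50,-24,14],[0,0,-5],1]
    - [[-100,-48,28],[0,0,-10],1]
    - [[-150,-72,43],[0,0,-15],1]
    - [[-200,-96,57],[0,0,-20],1]
    - [[-250,-121,72],[0,0,-25],1]
    - [[-298,-145,86],[0,0,-29],1]
    - [[-298,-145,86],[0,0,-29],1]
    - [[-298,-145,86],[0,0,-29],1]

```text
time: 1.15
tool_pos: [0.4354, 0.2512, 0.1194]
ee_rot: [3.141, -0.001, -3.05]
wrist_force: [0.6, -0.1, -0.3]
width: 0.0939
```

Run:
```python
from h import *
np.set_printoptions(precision=4,suppress=True)
o=status.get_obs();print(o['joint_positions'],o['tool_pos'],o['ee_rot'])
delta([.436,.2517,.007],185.4)
im=viewer.snapshot("wrist");cv2.imwrite("pics/w1.png",im[:,:,::-1])
c=cam("wrist",o)
for p in [(.5137,.259,.03),(.3965,.248,.03),(.436,.2517,.03)]: print(proj(c,p))
```

```text
[ 0.4099  0.0157  1.6172  0.0008  1.5092 -1.2523] [0.4354 0.2512 0.1194] [ 3.141  -0.0007 -3.0502]
[ -0.7   0.3 112.4] [ 0.  -0.  -0.2]
[320.1895 281.2358]
[319.9024 165.2045]
[319.9982 207.018 ]
```

View pics/w1.png

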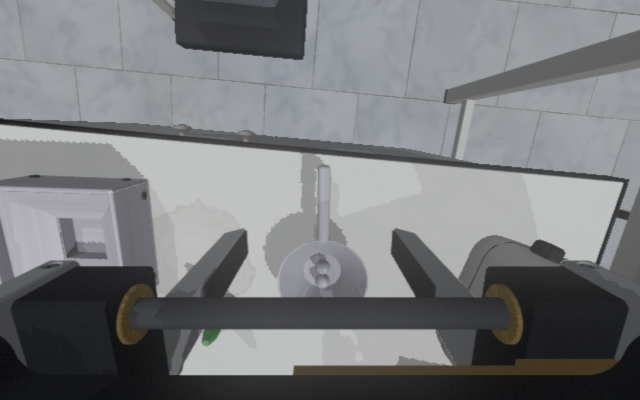

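The wrist view shows both balls in the cup at (322,268). The handle runs along column 323 or so, from row 167 to 240, while I predicted column 320.

Run:
```python
from h import *
np.set_printoptions(precision=4,suppress=True)
c=cam("wrist")
im=cv2.imread("pics/w1.png",0)
for v in (175,190,205,220,232):
    print(v,im[v,306:342:1])
for p in [(323.8,168),(323.5,236),(322.7,281)]: print(ray(c,p,.03))
```

```text
175 [147 147 147 147 146 146 147 146 147 149 165 169 137 149 161 169 170 170
 169 167 165 165 162 156 160 181 190 191 191 191 191 191 191 191 191 191]
190 [148 148 148 147 147 147 147 146 150 167 181 158 137 149 161 168 170 170
 169 167 166 167 162 155 162 177 179 180 179 179 180 180 180 186 192 191]
205 [147 147 147 147 147 146 147 146 146 150 158 152 129 138 149 156 159 159
 159 158 156 157 152 153 168 178 179 179 179 179 179 180 184 191 191 192]
220 [147 148 146 147 147 146 146 146 145 145 141 128 127 139 150 155 158 160
 160 159 159 157 146 133 131 136 156 176 178 178 178 178 178 178 179 180]
232 [146 147 147 147 146 146 145 139 131 129 123 116 126 140 150 156 157 160
 161 161 160 154 142 130 130 130 130 130 131 131 131 131 131 130 133 151]
[0.3987 0.2524 0.03  ]
[0.4648 0.2584 0.03  ]
[0.5133 0.2623 0.03  ]
```

Emit:
move_arm:
  targets:
    - [[0,2,40],[0,0,0],0.2]
    - [[0,2,80],[0,0,0],0.0]
    - [[0,2,100],[0,0,0],-0.3]
    - [[0,2,112],[0,0,0],-0.5]
    - [[0,2,112],[0,0,0],-0.5]
    - [[0,2,112],[0,0,0],-0.5]
    - [[0,2,112],[0,0,0],-0.6]
    - [[0,2,112],[0,0,0],-0.7]
    - [[0,2,112],[0,0,0],-0.8]
    - [[0,2,112],[0,0,0],-1]
    - [[0,2,112],[0,0,0],-1]
    - [[0,2,112],[0,0,0],-1]
    - [[0,2,112],[0,0,0],-1]

```text
time: 2.82
tool_pos: [0.4359, 0.2534, 0.008]
ee_rot: [3.141, 0.001, -3.049]
wrist_force: [-1.4, 1.5, 5.5]
width: 0.0118
```

Emit:
move_arm:
  targets:
    - [[0,0,-2],[0,0,0],-1]
    - [[0,0,-8],[0,0,0],-1]
    - [[0,0,-18],[0,0,0],-1]
    - [[0,0,-32],[0,0,0],-1]
    - [[0,0,-48],[0,0,0],-1]
    - [[0,0,-66],[0,0,0],-1]
    - [[0,0,-84],[0,0,0],-1]
    - [[0,0,-102],[0,0,0],-1]
    - [[0,0,-116],[0,0,0],-1]
    - [[0,0,-126],[0,0,0],-1]
    - [[0,0,-130],[0,0,0],-1]
    - [[0,0,-130],[0,0,0],-1]
    - [[0,0,-130],[0,0,0],-1]

```text
time: 4.45
tool_pos: [0.4351, 0.2528, 0.1367]
ee_rot: [-3.141, -0.001, -3.049]
wrist_force: [-0.6, 0.9, -0.5]
width: 0.0118
```

Run:
```python
from h import *
np.set_printoptions(precision=4,suppress=True)
o=status.get_obs();print(o['joint_positions'],o['tool_pos'],o['ee_rot'],o['wrist_force'])
im=viewer.snapshot("wrist");s=viewer.snapshot("scene")
a=cv2.resize(im[120:320,200:440],(480,400),interpolation=cv2.INTER_CUBIC)
b=cv2.resize(s[110:230,160:256],(320,400),interpolation=cv2.INTER_CUBIC)
cv2.imwrite("pics/m1.png",np.hstack([a,b])[:,:,::-1])
```

```text
[ 0.4136  0.0082  1.5898  0.0001  1.5451 -1.2495] [0.4351 0.2528 0.1367] [-3.1412 -0.0014 -3.0493] [-0.5638  0.9221 -0.5466]
```

View pics/m1.png

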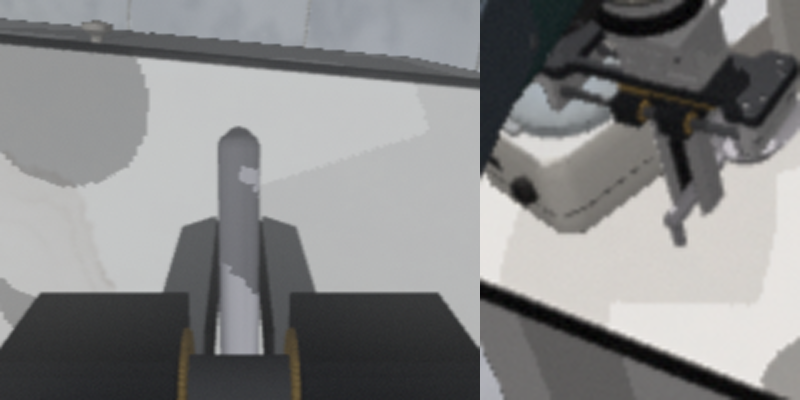

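Run:
```python
from h import *
print(proj(cam("wrist"),(.398,.2495,.159)))
delta([.416,.0576,.130],183.2)
```

```text
[320.22518329 192.74906763]
[  37.1 -192.6    6.9] [-0.  -0.1  2.1]
```

Emit:
move_arm:
  targets:
    - [[1,-4,0],[0,0,0],-1]
    - [[3,-14,0],[0,0,0],-1]
    - [[5,-28,0],[0,0,0],-1]
    - [[8,-44,0],[0,0,0],-1]
    - [[12,-62,0],[0,0,0.5],-1]
    - [[16,-82,0],[0,0,1],-1]
    - [[20,-102,0],[0,0,1],-1]
    - [[24,-122,0],[0,0,1.5],-1]
    - [[27,-140,0],[0,0,2],-1]
    - [[30,-156,0],[0,0,2],-1]
    - [[33,-170,0],[0,0,2],-1]
    - [[35,-181,0],[0,0,2],-1]
    - [[36,-189,0],[0,0,2],-1]
    - [[37,-193,0],[0,0,2],-1]
    - [[37,-193,0],[0,0,2],-1]
    - [[37,-193,0],[0,0,2],-1]

```text
time: 6.55
tool_pos: [0.4165, 0.0577, 0.1374]
ee_rot: [3.141, -0.0, -3.084]
wrist_force: [-0.1, 0.1, -1.3]
width: 0.0113
```

Run:
```python
from h import *
np.set_printoptions(precision=4,suppress=True)
o=status.get_obs();print(o['joint_positions'],o['tool_pos'],o['ee_rot'])
im=viewer.snapshot("top");s=viewer.snapshot("scene")
a=cv2.resize(im[130:260,230:390],(400,325),interpolation=cv2.INTER_CUBIC)
b=cv2.resize(s[110:240,220:380],(400,325),interpolation=cv2.INTER_CUBIC)
cv2.imwrite("pics/m2.png",np.hstack([a,b])[:,:,::-1])
g=R.from_euler('xyz',o['ee_rot']); gp=o['tool_pos']-g.as_matrix()[:,2]*.019
ax=-g.as_matrix()[:,0]; ax[2]=0
print("grip",gp,"cup rim pred top px",proj(cam("top"),gp+ax*.078+[0,0,.005]))
print("scene",proj(cam("scene"),gp+ax*.078+[0,0,.005]))
g2=gp.copy(); g2[2]=.14
for t in (25,50,70):
    M=(R.from_rotvec(np.radians(t)*ax)*g).as_matrix()
    delta(g2+M[:,2]*.019,183.2,t,ax)
```

```text
[ 0.0024 -0.1838  1.7651  0.0003  1.5603 -1.6263] [0.4165 0.0577 0.1374] [ 3.1413 -0.     -3.0837]
grip [0.4165 0.0577 0.1564] cup rim pred top px [296.7469 195.2607]
scene [302.9876 172.1084]
[-0.   8.  14.6] [-25.    0.    0.1]
[-0.  14.5  9.6] [-50.    0.    0.1]
[-0.  17.8  3.9] [-70.    0.1   0.1]
```

View pics/m2.png

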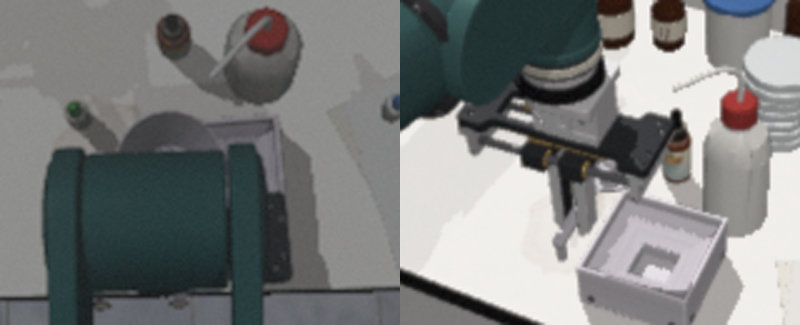

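The rim shows at about column 298, with its top edge at row 175. That is within about 1.5 px of the prediction, so the dipper hasn't drooped. I'll start the tilt to 35° and check the wrist branch before going on.

Emit:
move_arm:
  targets:
    - [[0,0,6],[0,0,0],-1]
    - [[0,0,13],[0,0,0],-1]
    - [[0,1,16],[-3,0,0],-1]
    - [[0,2,16],[-7,0,0],-1]
    - [[0,4,16],[-11,0,0],-1]
    - [[0,5,16],[-15,0,0],-1]
    - [[0,6,15],[-19,0,0],-1]
    - [[0,7,15],[-23,0,0],-1]
    - [[0,9,14],[-27,0,0],-1]
    - [[0,10,14],[-31,0,0],-1]
    - [[0,11,13],[-35,0,0],-1]
    - [[0,11,13],[-35,0,0],-1]

```text
time: 8.15
tool_pos: [0.4155, 0.0677, 0.1231]
ee_rot: [2.531, -0.003, -3.086]
wrist_force: [0.3, -0.2, -0.5]
width: 0.0119
```

Run:
```python
from h import *
np.set_printoptions(precision=4,suppress=True)
o=status.get_obs();print(o['joint_positions'],o['tool_pos'],o['ee_rot'],o['wrist_force'])
M=R.from_euler('xyz',o['ee_rot']).as_matrix(); print("grip",o['tool_pos']-M[:,2]*.019)
```

```text
[-0.4287 -0.0645  1.8191  0.5353  1.6857 -2.073 ] [0.4155 0.0677 0.1231] [ 2.5307 -0.0028 -3.0863] [ 0.2842 -0.2293 -0.4618]
grip [0.4161 0.0568 0.1387]
```

```bash
cat > kin.py <<'E'
from h import *
from scipy.optimize import least_squares as LS
D=[([1.0539,.08794,1.37224,0,1.68359,-.10312],[.22089,.5031,.20432],[-3.13943,0,2.72782]),
([.4099,.0157,1.6172,.0008,1.5092,-1.2523],[.4354,.2512,.1194],[3.141,-.0007,-3.0502]),
([.4136,.0082,1.5898,.0001,1.5451,-1.2495],[.4351,.2528,.1367],[-3.1412,-.0014,-3.0493]),
([.0024,-.1838,1.7651,.0003,1.5603,-1.6263],[.4165,.0577,.1374],[3.1413,0,-3.0837]),
([-.4287,-.0645,1.8191,.5353,1.6857,-2.073],[.4155,.0677,.1231],[2.5307,-.0028,-3.0863])]
Y=lambda a:R.from_euler('y',a); Z=lambda a:R.from_euler('z',a)
def fk(q,k):
    h,a1,L2,L3,e3,d,L6=k
    A=Z(q[0]); B=A*Y(q[1]); C=A*Y(q[1]+q[2]); W=C*Z(q[3])*Y(q[4]); T=W*Z(q[5]+np.pi/2)
    p=A.apply([a1,d,h])+B.apply([0,0,L2])+C.apply([e3,0,L3])+W.apply([0,0,L6])
    return p,T
def res(k):
    return np.concatenate([fk(q,k)[0]-p for q,p,_ in D]+[0.02*(np.array(k)-[.35,0,.4,.4,0,.05,.25])])
k=LS(res,[.35,0,.4,.4,0,.05,.25]).x
E
python3 - <<'E'
from kin import *
np.set_printoptions(precision=4,suppress=True)
print(k,res(k)[:15])
for q,p,r in D: print(np.degrees((fk(q,k)[1].inv()*R.from_euler('xyz',r)).as_rotvec()))
for dy in (0,-10):
  q0=D[-1][0]
  for t in (35,55,65,70,75):
    ax=np.array([np.cos(np.radians(3.3+dy)),np.sin(np.radians(3.3+dy)),0])
    B=R.from_rotvec(np.radians(t)*ax)*R.from_euler('xyz',[np.pi,0,np.radians(183.3+dy)])
    p=np.array([.494,.0615,.139])-.078*ax+B.as_matrix()[:,2]*.019
    f=lambda q:np.concatenate([fk(q,k)[0]-p,.3*(fk(q,k)[1].inv()*B).as_rotvec()])
    s=LS(f,q0);q0=s.x;print(dy,t,s.x,s.cost)
E
```

```text
[0.1577 0.0009 0.4459 0.4988 0.1028 0.0566 0.3505] [-0.     -0.     -0.0001 -0.0002 -0.0001  0.     -0.0001 -0.     -0.
  0.0005  0.      0.0001 -0.0002  0.      0.0002]
[-0.0002 -0.0128 -0.0002]
[ 0.0004 -0.0018 -0.0022]
[ 0.0007 -0.0035  0.0005]
[0.0004 0.0005 0.0005]
[0.0037 0.0047 0.001 ]
0 35 [-0.4284 -0.0651  1.8192  0.5358  1.6851 -2.076 ] 5.428771425222417e-26
0 55 [-0.578   0.1056  1.8251  0.7496  1.8268 -2.2493] 3.808823531999268e-27
0 65 [-0.625   0.2085  1.8253  0.8375  1.8995 -2.3181] 2.3976061474933795e-19
0 70 [-0.6422  0.2629  1.8246  0.8782  1.9361 -2.3491] 1.3257160494012584e-24
0 75 [-0.6554  0.3187  1.8235  0.9174  1.973  -2.3782] 7.957434149292271e-25
-10 35 [-0.4292 -0.1497  1.8953  0.5777  1.6019 -1.926 ] 4.9849686775422305e-20
-10 55 [-0.6084 -0.001   1.9374  0.82    1.7274 -2.1561] 2.8454867544828112e-25
-10 65 [-0.666   0.1017  1.9506  0.916   1.7962 -2.2539] 1.3633709968138606e-18
-10 70 [-0.6872  0.1583  1.9549  0.9591  1.8317 -2.2993] 5.823875832732953e-24
-10 75 [-0.7035  0.2179  1.9577  0.9997  1.8678 -2.3428] 3.141432501766143e-24
```

Emit:
move_arm:
  targets:
    - [[0,1,0],[-3,0,0],-1]
    - [[0,2,0],[-7,0,0],-1]
    - [[0,4,0],[-11,0,0],-1]
    - [[0,5,-1],[-15,0,0],-1]
    - [[0,6,-1],[-19,0,0],-1]
    - [[0,7,-1],[-23,0,0],-1]
    - [[0,9,-2],[-27,0,0],-1]
    - [[0,10,-3],[-31,0,0],-1]
    - [[0,11,-3],[-35,0,0],-1]
    - [[0,11,-3],[-35,0,0],-1]
    - [[0,11,-3],[-35,0,0],-1]
    - [[0,11,-3],[-35,0,0],-1]
    - [[0,11,-3],[-35,0,0],-1]
    - [[0,11,-3],[-35,0,0],-1]
    - [[0,11,-3],[-35,0,0],-1]
    - [[0,11,-3],[-35,0,0],-1]

```text
time: 10.15
tool_pos: [0.4154, 0.0757, 0.1333]
ee_rot: [1.92, 0.0, -3.084]
wrist_force: [0.5, -0.3, -0.9]
width: 0.0117
```

Run:
```python
from h import *
o=status.get_obs();print(o['joint_positions'],o['tool_pos'],o['ee_rot'],o['wrist_force'])
im=viewer.snapshot("top");s=viewer.snapshot("scene")
a=cv2.resize(im[130:260,230:390],(400,325),interpolation=cv2.INTER_CUBIC)
b=cv2.resize(s[110:240,220:380],(400,325),interpolation=cv2.INTER_CUBIC)
cv2.imwrite("pics/m3.png",np.hstack([a,b])[:,:,::-1])
```

```text
[-0.64075528  0.25691467  1.82852615  0.88002636  1.93629208 -2.34656961] [0.41543107 0.07566647 0.13326121] [ 1.91988449e+00  1.36950288e-04 -3.08417341e+00] [ 0.49211163 -0.2978687  -0.87655103]
```

View pics/m3.png

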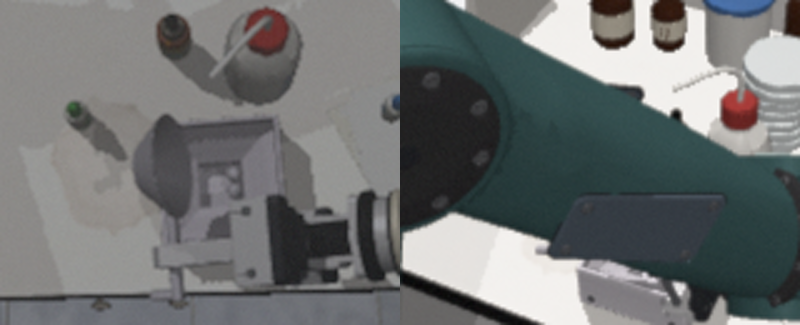

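Both balls show in the well at about (213,187) and (232,172) in the crop, and the dipper is clear of the tray. Next I'll untilt it while rising.

Emit:
move_arm:
  targets:
    - [[0,0,-1],[4,0,0],-1]
    - [[0,0,-2],[10,0,0],-1]
    - [[0,0,-3],[15,0,0],-1]
    - [[0,0,-4],[20,0,0],-1]
    - [[0,0,-5],[25,0,0],-1]
    - [[0,1,-6],[30,0,0],-1]
    - [[0,1,-7],[35,0,0],-1]
    - [[0,1,-9],[40,0,0],-1]
    - [[0,1,-11],[45,0,0],-1]
    - [[0,2,-13],[50,0,0],-1]
    - [[0,2,-15],[55,0,0],-1]
    - [[0,3,-17],[60,0,0],-1]
    - [[0,4,-19],[65,0,0],-1]
    - [[0,6,-21],[70,0,0],-1]
    - [[0,6,-21],[70,0,0],-1]
    - [[0,6,-21],[70,0,0],-1]

```text
time: 12.25
tool_pos: [0.4161, 0.0581, 0.1457]
ee_rot: [3.14, -0.001, -3.084]
wrist_force: [0.8, -0.2, -0.7]
width: 0.0119
```

Run:
```python
from h import *
delta([.437,.2156,.1],183.4);delta([.437,.2156,.008],183.4)
```

```text
[-30.  156.   45.9] [ 0.1 -0.1 -0.1]
[-30.1 155.9 137.9] [ 0.1 -0.1 -0.1]
```

Emit:
move_arm:
  targets:
    - [[-3,16,0],[0,0,0],-1]
    - [[-7,38,0],[0,0,0],-1]
    - [[-12,62,0],[0,0,0],-1]
    - [[-17,88,0],[0,0,0],-1]
    - [[-22,114,0],[0,0,0],-1]
    - [[-27,138,0],[0,0,0],-1]
    - [[-30,152,5],[0,0,0],-1]
    - [[-30,156,20],[0,0,0],-1]
    - [[-30,156,45],[0,0,0],-1]
    - [[-30,156,70],[0,0,0],-1]
    - [[-30,156,92],[0,0,0],-1]
    - [[-30,156,108],[0,0,0],-1]
    - [[-30,156,118],[0,0,0],-1]
    - [[-30,156,118],[0,0,0],-1]
    - [[-30,156,118],[0,0,0],-1]

```text
time: 14.12
tool_pos: [0.4381, 0.2157, 0.0289]
ee_rot: [3.141, 0.002, -3.084]
wrist_force: [0.7, 0.7, -1.2]
width: 0.0114
```

Run:
```python
from h import *
o=status.get_obs()
s=viewer.snapshot("scene");t=viewer.snapshot("top")
a=cv2.resize(t[150:255,180:340],(400,262),interpolation=cv2.INTER_CUBIC)
b=cv2.resize(s[130:235,200:360],(400,262),interpolation=cv2.INTER_CUBIC)
cv2.imwrite("pics/m4.png",np.hstack([a,b])[:,:,::-1])
delta([.437,.2156,.008],183.4)
```

```text
[ 1.3 -0.1 21.1] [ 0.   0.1 -0.1]
```

View pics/m4.png

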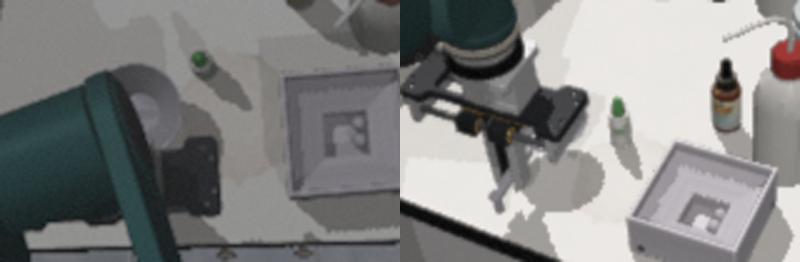

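Both balls are in the well, the cup is empty, and the landing spot is clear. Now I'll lower it.

Emit:
move_arm:
  targets:
    - [[0,0,6],[0,0,0],-1]
    - [[0,0,12],[0,0,0],-1]
    - [[0,0,16],[0,0,0],-1]
    - [[0,0,18],[0,0,0],-1]
    - [[0,0,19],[0,0,0],-1]
    - [[0,0,20],[0,0,0],-1]
    - [[0,0,20],[0,0,0],-1]
    - [[0,0,20],[0,0,0],-1]

```text
time: 15.22
tool_pos: [0.4376, 0.2156, 0.0083]
ee_rot: [3.141, 0.0, -3.084]
wrist_force: [-0.2, -0.6, -0.9]
width: 0.0116
```

Emit:
move_arm:
  targets:
    - [[0,0,0.5],[0,0,0],-1]
    - [[0,0,1],[0,0,0],-1]
    - [[0,0,1],[0,0,0],-1]
    - [[0,0,1],[0,0,0],-1]

```text
time: 15.72
tool_pos: [0.4376, 0.2155, 0.0081]
ee_rot: [3.141, 0.0, -3.084]
wrist_force: [-2.8, -1.5, 5.6]
width: 0.0119
```

Contact is about 6 N, as at the grasp. I'll open the gripper gently and then retreat straight up.

Emit:
move_arm:
  targets:
    - [[0,0,0],[0,0,0],-0.7]
    - [[0,0,0],[0,0,0],-0.6]
    - [[0,0,0],[0,0,0],-0.4]
    - [[0,0,0],[0,0,0],-0.3]
    - [[0,0,0],[0,0,0],-0.2]
    - [[0,0,0],[0,0,0],-0.2]
    - [[0,0,-10],[0,0,0],-0.2]
    - [[0,0,-30],[0,0,0],-0.2]
    - [[0,0,-60],[0,0,0],-0.2]
    - [[0,0,-100],[0,0,0],-0.2]
    - [[30,0,-150],[0,0,0],-0.2]
    - [[60,50,-190],[0,0,0],-0.2]
    - [[60,100,-190],[0,0,0],-0.2]
    - [[60,150,-190],[0,0,0],-0.2]
    - [[60,200,-190],[0,0,0],-0.2]
    - [[60,240,-190],[0,0,0],-0.2]
    - [[60,240,-190],[0,0,0],-0.2]
    - [[60,240,-190],[0,0,0],-0.2]

```text
time: 17.98
tool_pos: [0.3638, 0.4512, 0.1974]
ee_rot: [-3.141, 0.0, -3.084]
wrist_force: [-0.7, -0.3, 0.0]
width: 0.0378
```

Run:
```python
from h import *
s=viewer.snapshot("scene");t=viewer.snapshot("top")
a=cv2.resize(t[150:255,180:340],(400,262),interpolation=cv2.INTER_CUBIC)
b=cv2.resize(s[130:235,200:360],(400,262),interpolation=cv2.INTER_CUBIC)
cv2.imwrite("pics/m5.png",np.hstack([a,b])[:,:,::-1])
```

```text
(no output)
```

View pics/m5.png

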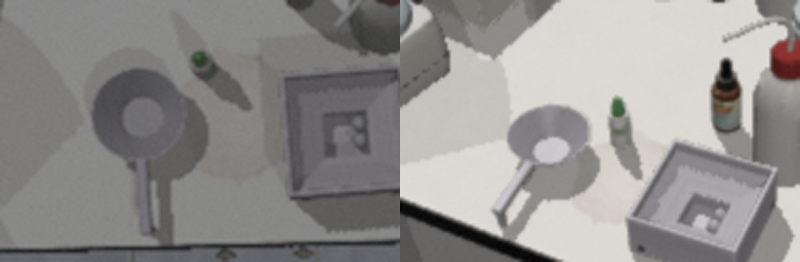

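The dipper stands upright and empty beside the tray, both balls are in the well, and the arm is clear.

```bash
python3 -c "
from bench import order; print(order.close_job())"
```

```text
the job is handed in; nothing more can be done
None
```

The job is done and handed in at about 18 s of the 61 s allowed. I picked up the filled left dipper by its handle, carried it over the tray and tipped it 70° sideways. Then I stood the empty dipper upright on the table, on the left side of the tray.

- **Result:** the last top and scene pictures show both balls in the well and the dipper upright and empty. The arm was clear of everything.
- **Forces:** the highest reading at the end of any move was about 6 N, when the dipper met the table. I saw no sign of it touching the tray.
- **Disagreement between views:** the wrist camera put the dipper about 3 mm further left (+y) than the top and scene cameras did. I aimed between the two and the jaws centred on the handle.

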